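# Lock the stencil frame with the T-toggle

### The arm

A 6-joint arm with a two-finger parallel gripper is mounted at the origin on the work surface. World frame = base frame: x ahead of the robot, y to its left, z up, the work surface at z = 0. Lengths are in m, angles in rad, forces in N, time in s.
With the tool pointing down it reaches from about 0.25 to 0.725 m from the base axis. Payload 4 kg.
Tool frame: the origin (TCP) lies on the centre line of the jaws, within the pads' length; the fingertips stand 17 mm ahead of it and the grasp point (between the pads) lies 2 mm behind it; z points along the fingers, y is the line along which they close (so a half turn about z gives the same grasp; the last joint's range is limited). The gripper opens to 85 mm and grips with 20 to 120 N. Pads are 22 mm wide; open, the fingers measure 114 mm over their backs; the gripper's body (76 mm by 85 mm) begins 54 mm behind the grasp point. The pads swing forward as they close: fully open they stand 13 mm farther back than shut.
Start: joints at [-1.258, 0.241, 0.005, 1.335, 0, 1.571], TCP at [0.154, -0.476, 0.248] pointing down, gripper open.
Joint ranges: [-2.72, 2.72], [-1.05, 1.87], [-1.09, 1.28], [-1.99, 2.15], [-1.42, 1.44], [-3.14, 3.14]. Speed limits (rad/s): [2.79, 2.79, 3.14, 3.14, 3.14, 3.14].

### API

Orientations are given as a unit quaternion [x, y, z, w].
In Python, from workcell import bot, camera, get_calibration gives the robot as it stands.
- The arm moves only by the tool apply_moves, never from a script. Its argument "steps" is a list of rows, each a list of 3 entries, a list of its own where there are three numbers: the shift along the tool's x, y, z as a fraction of full scale, then the turn, a rotation vector about the tool's x, y, z as a fraction of full scale, then the opening, from 0 (shut) to 1 (fully open). A call has exactly 8 rows; each row shifts and turns the commanded pose from where the row before left it, along the tool's axes as they then stand; what a row does not reach is not made up. Full scale, the value 1, is 20 cm for a shift and pi rad for a turn. A row lasts 1/12 s, in which the tool goes at most 41.7 mm and 7.16 degrees, less where a joint would pass 70% of its speed; a pose out of reach is approached as far as the arm can. A call with a number of a shift or a turn outside -1 to 1 is refused whole. A call with a gripper value outside its range is refused whole. The fingers move at their own pace and stop on an object; the grip force is fixed at half the most. Time passes only in rows, so rows that do not move let the fingers close, or fill a call up. It gives the time, the measured TCP pose, the force, the opening and the grip force at its end, in the units of the state.
- bot.get_obs(): the state, without advancing time (a new reading comes with each control period).
- camera(name): name is "scene" or "top" or "wrist"; returns (picture, depth): 480x640x3 uint8, red, green, blue; 480x640 float32, m along the optical axis (not along the pixel's ray), 0 where there is no reading.
- get_calibration(name): a dict with "fov_y" (degrees; the focal length in pixels is half the picture's height over the tangent of half this angle, whatever the lens; pixels are square), "cx", "cy" (the principal point, pixels), "rvec" (rotation vector, rad) and "tvec" (3), from world to camera coordinates, as OpenCV has them. Camera axes: x right, y down, z forward; pixel columns grow to the right and rows downward; lengths in m; the calibration is good to about 2 mm. A picture is of the moment at which its call begins: read the wrist's pose just before it. get_calibration takes no time and is no camera call; for the wrist camera it gives the pose at the moment of the call.
- bot.job_done(): hands the job in; it is judged then, once.
The state is a dict: "clock": time; "joint_pos": joint angles; "joint_vel": joint speeds; "tau": joint torques, N m; "eef_pos": TCP position; "tool_rot": TCP orientation; "ft_force": force on the tool from outside, world axes, zero at the start; "ft_torque": the same for the moment, N m; "grip_width": finger opening in m; "grasp_force": force on a finger pad.
Only numpy, scipy, OpenCV 4.12 (cv2) and the standard library are available. Lean on these libraries where they do the work, as an engineer would, in place of code of your own. Each camera call takes 0.05 s, during which the arm holds its last target. There are 200 camera calls.

### The job

Swing the hinged stencil frame of the print jig fully down onto its bed. Then take the T-toggle with the bar handle from the wooden stand, pass its crossbar down through the slot in the closed frame and the plate below until its collar sits on the frame, and turn it a quarter turn so that it holds the frame shut; let go of it. Leave the round-knobbed pin in the stand, and the cutter and small tape roll beside it, where they are.

Things in the scene. Friction and masses are not known exactly. Their poses are not given: they have to be found in the camera images.
- frame (a joint): hinge of the stencil frame, rad: 0 = flat on the bed (shut), grows as the frame's near edge swings up; starts half open, 0.5 to 1.0; friction holds it at any angle, about 5 N pressed on the tab moves it. Frame 8 mm thick, 220 mm wide, wood with a clear stencil sheet; shut, its top is 58 mm above the table
- frame_hinge (a point): point on the hinge axis at mid-width of the jig, 50 mm above the table (level of the shut frame's underside). y = hinge axis, z up, -x points from the hinge towards the jig's near side where the slot is; does not move with the frame
- tab (a point): middle of the upper face of the frame's finger tab (32 x 60 x 8 mm, a flat tongue on the free edge), 225 mm from the hinge axis along the frame; moves with the frame; its z is the normal of the frame's upper face, its y along the hinge
- slot (a point): centre of the slot in the jig's steel strike plate, on the plate's upper face 50 mm above the table. z up, y along the slot. Slot 42 mm (y) x 14 mm (x), plate 6 mm thick, hollow down to the table below it. The frame has an equal slot straight above when shut; the frame's top is then 8 mm above this point
- toggle_grip (a point): centre of the toggle's wooden bar handle, 44 mm long (y) x 14 mm thick (x) x 22 mm high, gripped across the 14 mm. z is the toggle's axis, up. The underside of its round steel collar (30 mm across, 5 mm thick, bears on the frame) is 31 mm below this point; the bar's underside is 15 mm above the collar's top
- toggle_foot (a point): centre of the toggle's steel crossbar, on the axis 52.5 mm below toggle_grip; 34 mm long (y, same way as the bar handle) x 9 mm (x) x 9 mm high, tapered 4 mm nose beneath; lowest point 61 mm below toggle_grip. Shank 10 mm round. Collar seated on the shut frame: this point is 13.5 mm below slot and the crossbar clears the plate by 3 mm, free to turn either way
- stand: fixed dark wooden stand block 70 (x) x 130 (y) x 50 mm with two equal slots 42 x 14 mm along its y, 32 mm either side of its middle; the toggle hangs in one, the pin in the other, either way round; origin under its centre
- pin: round-knob locating pin hanging in the other slot of the stand: 12 mm shank with a ball-like wooden knob 28 mm across, no crossbar; not needed; origin on its axis at the stand's top
- tape_small: small roll of masking tape lying flat behind the stand, 72 mm across, 18 mm high; origin under its centre
- cutter: grey snap-blade cutter lying in front of the stand, 140 mm long (its y) x 18 mm, 12 mm high; origin on the table under it
- toggle: the T-toggle itself; origin on its axis at the underside of its collar. It starts upright in one of the stand's slots, collar on the stand's top; lift it at least 33 mm to clear the stand. Mass about 70 g
Not all that is in view belongs to the job. Leave any purple or yellow look-alike of the toggle alone.

How it is judged:
By the outcome, as a careful person would: the job done as asked, in the order asked, and still so for the second after the job is handed in, with the robot touching nothing.
It also fails if it takes over 66 s, if anything falls off the work surface, if the arm or the gripper's body presses on something with over 40 N, if the wrist force passes 120 N, or if a joint passes its speed limit or range.

## Working session

There is one attempt and no reset: what is moved stays moved. The work goes in short steps, Python scripts to look and compute and a tool call to move; the robot and the scene stay as the last step left them, time stands still between calls to the robot, and variables do not carry over. Pictures are saved under pics/ and viewed, at most 10 in all, crops included, and the job is handed in when it is done.

Besides the shell and the picture viewer there is one more tool, called after "Request:" as a command line: name --argument value ..., lists and objects as JSON in quotes. apply_moves: Moves the arm, as the interface text tells. Its arguments: {"type":"object","properties":{"steps":{"type":"array"}},"required":["steps"]}

```bash
mkdir -p pics; cat > h.py <<'E'
import numpy as np, cv2
from workcell import bot, camera, get_calibration
from scipy.spatial.transform import Rotation as R
def look(name):
    c=get_calibration(name); im,d=camera(name)
    f=240/np.tan(np.radians(c["fov_y"])/2)
    v,u=np.mgrid[:480,:640]
    P=np.stack([(u-c["cx"])/f*d,(v-c["cy"])/f*d,d],-1)
    M=cv2.Rodrigues(np.array(c["rvec"],float))[0]
    W=(P-np.array(c["tvec"]).ravel())@M
    W[d==0]=np.nan
    return im,W
def save(n,im): cv2.imwrite(f"pics/{n}.png",im[...,::-1])
E
python3 - <<'E'
from h import *
for n in("scene","top"):
    im,W=look(n); save(n,im); np.save(n+".npy",W)
    c=get_calibration(n);print(n,c)
o=bot.get_obs();print(o)
E
```

```text
scene {'fov_y': 44.89357332619333, 'cx': 319.98311382083176, 'cy': 228.36891707550598, 'rvec': array([ 1.4452115 ,  2.22257995, -0.7688271 ]), 'tvec': array([ 0.18663148, -0.36601253,  1.33768384])}
top {'fov_y': 45.941189467107414, 'cx': 313.9111523316951, 'cy': 238.51698259926175, 'rvec': array([ 2.13217875, -2.19146811,  0.11971209]), 'tvec': array([0.05979131, 0.55098346, 0.91856898])}
{'clock': 0.1, 'joint_pos': array([-1.25799642e+00,  2.41322545e-01,  3.85221644e-03,  1.33520792e+00,
       -2.54329486e-05,  1.57082743e+00]), 'joint_vel': array([-0.00136466, -0.00271017,  0.00170488, -0.00027703, -0.00179834,
        0.00182872]), 'tau': array([ 1.39415074e-04, -3.73137975e+01,  2.53009915e+01,  1.08690016e-02,
       -5.08271194e-05,  9.92223733e-06]), 'eef_pos': array([ 0.15368881, -0.47522621,  0.24750692]), 'tool_rot': array([ 9.87796420e-01,  1.55747701e-01, -1.59142564e-04, -9.27491947e-04]), 'ft_force': array([ 0.29917868,  0.51305168, -0.62291905]), 'ft_torque': array([ 0.06107011,  0.06074422, -0.01007789]), 'grasp_force': 0.0, 'grip_width': 0.08553227402068792}
```

View pics/scene.png

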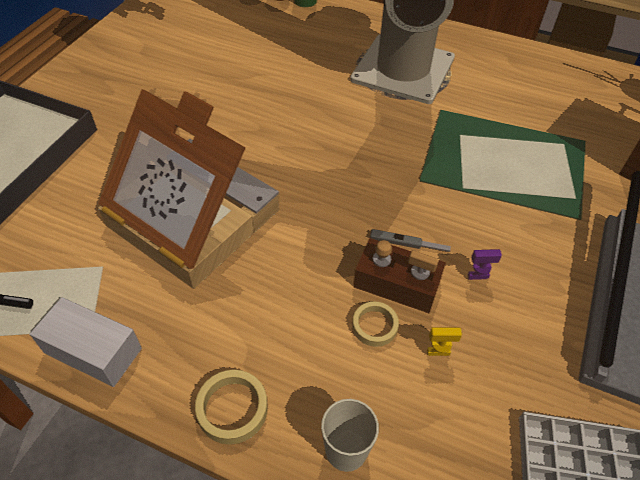

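View pics/top.png

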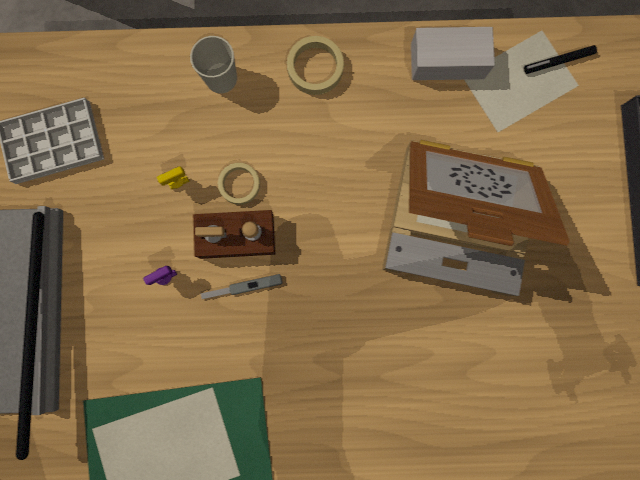

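The scene shows the half-open frame with its tab and slot. In the top view the toggle bar is at (209,231), the pin at (251,230), the plate slot at (455,263) and the tab at about (490,235).

```bash
python3 - <<'E'
from h import *
W=np.load("top.npy");im=cv2.imread("pics/top.png")
def p(u,v,r=1): return np.round(np.nanmedian(W[v-r:v+r+1,u-r:u+r+1].reshape(-1,3),0),4)
for n,q in dict(handle=(207,231),knob=(251,229),plateL=(398,250),plateR=(515,275),slot=(455,263),tab=(490,235),hingeL=(436,146),hingeR=(518,161),f1=(425,190),f2=(540,200),f3=(560,235),f4=(412,150),stand1=(234,250)).items(): print(n,q,p(*q))
z=W[...,2]
def rect(mask,n):
    k,l,s,c=cv2.connectedComponentsWithStats(mask.astype(np.uint8))
    i=1+np.argmax(s[1:,4]); q=W[l==i]
    r=cv2.minAreaRect((q[:,:2]*1000).astype(np.float32)); print(n,len(q),r,cv2.boxPoints(r).round().tolist(),q.mean(0)); return l==i
box=lambda a,b,c,d:(np.mgrid[:480,:640][1]>a)&(np.mgrid[:480,:640][1]<b)&(np.mgrid[:480,:640][0]>c)&(np.mgrid[:480,:640][0]<d)
rect(box(185,285,200,265)&(z>.044)&(z<.054),"standtop")
rect(box(185,285,200,265)&(z>.078)&(box(185,230,200,265)),"handle")
rect(box(380,530,225,300)&(z>.046)&(z<.054),"plate")
sl=box(435,475,250,276)&(z<.044);rect(sl,"slot")
# frame plane
m=box(400,575,135,250)&(z>.07)
q=W[m];print(len(q))
for _ in range(4):
    c=q.mean(0);n=np.linalg.svd(q-c,full_matrices=0)[2][2];n*=np.sign(n[2]);e=abs((q-c)@n);q=q[e<max(.003,2*np.median(e))]
print("frame",c,n,"ang",np.arccos(n[2]),np.median(e),len(q))
S=np.load("scene.npy")
def s(u,v,r=1): return np.round(np.nanmedian(S[v-r:v+r+1,u-r:u+r+1].reshape(-1,3),0),4)
for q in [(195,108),(186,95),(210,103),(143,96),(240,148),(427,258),(410,255),(384,245)]: print(q,s(*q))
E
```

```text
handle (207, 231) [0.5619 0.2122 0.0928]
knob (251, 229) [0.5634 0.1431 0.0919]
plateL (398, 250) [ 0.5274 -0.0924  0.0519]
plateR (515, 275) [ 0.4813 -0.2802  0.0523]
slot (455, 263) [ 0.5067 -0.1968  0.0015]
tab (490, 235) [ 0.5282 -0.1883  0.2302]
hingeL (436, 146) [ 0.6979 -0.1615  0.0594]
hingeR (518, 161) [ 0.6682 -0.2961  0.0597]
f1 (425, 190) [ 0.6028 -0.1179  0.1695]
f2 (540, 200) [ 0.5887 -0.2948  0.1394]
f3 (560, 235) [ 0.5284 -0.2936  0.2033]
f4 (412, 150) [ 0.6865 -0.1179  0.0806]
stand1 (234, 250) [0.5349 0.1761 0.0511]
standtop 2597 ((563.927001953125, 179.06979370117188), (70.90410614013672, 130.68798828125), 1.610992670059204) [[527.0, 243.0], [530.0, 113.0], [601.0, 115.0], [598.0, 245.0]] [0.56281289 0.17710039 0.05057639]
handle 268 ((562.837158203125, 210.0150909423828), (42.96975326538086, 14.577269554138184), 89.79683685302734) [[555.0, 189.0], [570.0, 189.0], [570.0, 231.0], [556.0, 232.0]] [0.56189222 0.2096919  0.09113137]
plate 5756 ((520.9022216796875, -187.94183349609375), (220.6632843017578, 97.47604370117188), 76.51592254638672) [[448.0, -284.0], [543.0, -307.0], [594.0, -92.0], [499.0, -69.0]] [ 0.51085075 -0.18879674  0.05065779]
slot 204 ((505.5193176269531, -195.37954711914062), (42.905189514160156, 13.97633171081543), 76.93052673339844) [[494.0, -215.0], [507.0, -218.0], [517.0, -176.0], [504.0, -173.0]] [ 0.50572496 -0.19514913  0.00095551]
10413
frame [ 0.59631714 -0.20655304  0.15195077] [ 0.72241216 -0.17334662  0.66938152] ang 0.8374203488997893 0.0008222937841496418 9711
(195, 108) [ 0.5352 -0.1854  0.2225]
(186, 95) [ 0.5218 -0.2079  0.2307]
(210, 103) [ 0.2893 -0.3358  0.0019]
(143, 96) [ 0.5264 -0.2914  0.2036]
(240, 148) [ 0.5725 -0.0881  0.2086]
(427, 258) [0.5627 0.2182 0.0926]
(410, 255) [0.5686 0.1928 0.0927]
(384, 245) [0.5657 0.1497 0.0914]
```

```bash
cat >> h.py <<'E'
def down(psi): return R.from_matrix(np.array([[np.cos(psi),np.sin(psi),0],[np.sin(psi),-np.cos(psi),0],[0,0,-1]]))
def plan(wps,start=None):
    """wps: (n rows, pos, psi, opening); prints rows for the mover, from measured pose"""
    o=bot.get_obs(); p,q=(o["eef_pos"],R.from_quat(o["tool_rot"])) if start is None else start
    p=np.array(p,float)
    out=[]
    for n,t,psi,g in wps:
        p0=p.copy(); w=(q.inv()*down(psi)).as_rotvec(); 
        for i in range(n):
            s=q.inv().apply(p0+(np.array(t)-p0)*(i+1)/n-p)/.2; s=np.round(s,3); r=np.round(w/n/np.pi,3)
            p=p+q.apply(s*.2); q=q*R.from_rotvec(r*np.pi); out.append([list(map(float,s)),list(map(float,r)),g])
    for i in range(0,len(out),8):
        print("["+",".join(str(x).replace(" ","") for x in out[i:i+8])+"]")
    print("end",p.round(4),q.as_quat().round(4))
E
python3 - <<'E'
from h import *
c=get_calibration("top");M=cv2.Rodrigues(c["rvec"])[0];print("topcam",-M.T@c["tvec"])
plan([(16,(.54,-.187,.285),1.337,0.)])
E
```

```text
topcam [0.44520808 0.04379714 0.97508888]
[[[0.143,-0.049,-0.012],[-0.0,-0.0,-0.02],0.0],[[0.145,-0.039,-0.011],[-0.0,-0.0,-0.02],0.0],[[0.147,-0.03,-0.012],[-0.0,-0.0,-0.02],0.0],[[0.15,-0.021,-0.012],[-0.0,-0.0,-0.02],0.0],[[0.15,-0.012,-0.011],[-0.0,-0.0,-0.02],0.0],[[0.15,-0.002,-0.012],[-0.0,-0.0,-0.02],0.0],[[0.151,0.007,-0.011],[-0.0,-0.0,-0.02],0.0],[[0.15,0.017,-0.012],[-0.0,-0.0,-0.02],0.0]]
[[[0.148,0.026,-0.012],[-0.0,-0.0,-0.02],0.0],[[0.146,0.035,-0.011],[-0.0,-0.0,-0.02],0.0],[[0.144,0.045,-0.012],[-0.0,-0.0,-0.02],0.0],[[0.141,0.053,-0.012],[-0.0,-0.0,-0.02],0.0],[[0.137,0.063,-0.011],[-0.0,-0.0,-0.02],0.0],[[0.133,0.07,-0.012],[-0.0,-0.0,-0.02],0.0],[[0.129,0.079,-0.011],[-0.0,-0.0,-0.02],0.0],[[0.123,0.087,-0.012],[-0.0,-0.0,-0.02],0.0]]
end [ 0.54   -0.1869  0.285 ] [ 7.906e-01  6.124e-01  3.000e-04 -9.000e-04]
```

Request:
apply_moves --steps '[[[0.143, -0.049, -0.012], [0, 0, -0.02], 0], [[0.145, -0.039, -0.011], [0, 0, -0.02], 0], [[0.147, -0.03, -0.012], [0, 0, -0.02], 0], [[0.15, -0.021, -0.012], [0, 0, -0.02], 0], [[0.15, -0.012, -0.011], [0, 0, -0.02], 0], [[0.15, -0.002, -0.012], [0, 0, -0.02], 0], [[0.151, 0.007, -0.011], [0, 0, -0.02], 0], [[0.15, 0.017, -0.012], [0, 0, -0.02], 0]]'

```text
clock: 0.77
eef_pos: [0.3478, -0.3303, 0.2666]
tool_rot: [0.917, 0.398, -0.0, -0.0]
ft_force: [0.1, 0.1, 1.1]
grip_width: -0.0
grasp_force: 0.0
```

Request:
apply_moves --steps '[[[0.148, 0.026, -0.012], [0, 0, -0.02], 0], [[0.146, 0.035, -0.011], [0, 0, -0.02], 0], [[0.144, 0.045, -0.012], [0, 0, -0.02], 0], [[0.141, 0.053, -0.012], [0, 0, -0.02], 0], [[0.137, 0.063, -0.011], [0, 0, -0.02], 0], [[0.133, 0.07, -0.012], [0, 0, -0.02], 0], [[0.129, 0.079, -0.011], [0, 0, -0.02], 0], [[0.123, 0.087, -0.012], [0, 0, -0.02], 0]]'

```text
clock: 1.43
eef_pos: [0.541, -0.1862, 0.285]
tool_rot: [0.79, 0.614, -0.0, -0.0]
ft_force: [-0.4, -0.2, -0.0]
grip_width: 0.0002
grasp_force: 0.0
```

```bash
python3 - <<'E'
from h import *
H=np.array([.681,-.220,.05]);x=np.array([.9727,-.2321,0]);z=np.array([0,0,1.])
def tcp(t,dz=0):
    return H+.225*(-np.cos(t)*x+np.sin(t)*z)+.008*(np.sin(t)*x+np.cos(t)*z)+.012*x+(.017+dz)*z
w=[(2,tcp(.95),1.337,0.)]+[(2,tcp(t),1.337,0.) for t in(.8,.6,.45,.33,.21,.1)]+[(2,tcp(0,.002),1.337,0.)]
for a in w: print(a[1].round(3))
plan(w)
E
```

```text
[ 0.572 -0.194  0.255]
[ 0.546 -0.188  0.234]
[ 0.516 -0.181  0.201]
[ 0.499 -0.177  0.172]
[ 0.488 -0.174  0.147]
[ 0.48  -0.172  0.122]
[ 0.476 -0.171  0.097]
[ 0.474 -0.171  0.077]
[[[0.0,0.079,0.076],[-0.0,-0.0,-0.002],0.0],[[-0.0,0.08,0.076],[-0.0,-0.0,-0.002],0.0],[[-0.0,-0.067,0.052],[-0.0,-0.0,-0.0],0.0],[[-0.0,-0.066,0.051],[-0.0,-0.0,-0.0],0.0],[[-0.0,-0.076,0.083],[-0.0,-0.0,-0.0],0.0],[[-0.001,-0.075,0.084],[-0.0,-0.0,-0.0],0.0],[[-0.0,-0.045,0.071],[-0.0,-0.0,-0.0],0.0],[[-0.0,-0.045,0.072],[-0.0,-0.0,-0.0],0.0]]
[[[-0.0,-0.028,0.061],[-0.0,-0.0,-0.0],0.0],[[-0.0,-0.027,0.062],[-0.0,-0.0,-0.0],0.0],[[-0.0,-0.02,0.064],[-0.0,-0.0,-0.0],0.0],[[-0.0,-0.021,0.065],[-0.0,-0.0,-0.0],0.0],[[-0.0,-0.011,0.061],[-0.0,-0.0,-0.0],0.0],[[-0.0,-0.012,0.06],[-0.0,-0.0,-0.0],0.0],[[-0.0,-0.005,0.051],[-0.0,-0.0,-0.0],0.0],[[-0.0,-0.004,0.051],[-0.0,-0.0,-0.0],0.0]]
end [ 0.4739 -0.1705  0.0771] [ 7.857e-01  6.186e-01 -4.000e-04 -5.000e-04]
```

Request:
apply_moves --steps '[[[0, 0.079, 0.076], [0, 0, -0.002], 0], [[0, 0.08, 0.076], [0, 0, -0.002], 0], [[0, -0.067, 0.052], [0, 0, 0], 0], [[0, -0.066, 0.051], [0, 0, 0], 0], [[0, -0.076, 0.083], [0, 0, 0], 0], [[-0.001, -0.075, 0.084], [0, 0, 0], 0], [[0, -0.045, 0.071], [0, 0, 0], 0], [[0, -0.045, 0.072], [0, 0, 0], 0]]'

```text
clock: 2.1
eef_pos: [0.4978, -0.1773, 0.1719]
tool_rot: [0.787, 0.617, 0.0, 0.0]
ft_force: [2.0, -0.8, 0.3]
grip_width: -0.0
grasp_force: 1.0
```

Request:
apply_moves --steps '[[[0, -0.028, 0.061], [0, 0, 0], 0], [[0, -0.027, 0.062], [0, 0, 0], 0], [[0, -0.02, 0.064], [0, 0, 0], 0], [[0, -0.021, 0.065], [0, 0, 0], 0], [[0, -0.011, 0.061], [0, 0, 0], 0], [[0, -0.012, 0.06], [0, 0, 0], 0], [[0, -0.005, 0.051], [0, 0, 0], 0], [[0, -0.004, 0.051], [0, 0, 0], 0]]'

```text
clock: 2.77
eef_pos: [0.4728, -0.1714, 0.0768]
tool_rot: [0.787, 0.617, -0.0, -0.0]
ft_force: [-0.2, 0.4, 0.7]
grip_width: 0.0002
grasp_force: 0.9
```

Request:
apply_moves --steps '[[[0, 0, 0.006], [0, 0, 0], 0], [[0, 0, 0.006], [0, 0, 0], 0], [[0, 0, 0.004], [0, 0, 0], 0], [[0, 0, 0.004], [0, 0, 0], 0], [[0, 0, 0.002], [0, 0, 0], 0], [[0, 0, 0], [0, 0, 0], 0], [[0, 0, 0], [0, 0, 0], 0], [[0, 0, 0], [0, 0, 0], 0]]'

```text
clock: 3.43
eef_pos: [0.4725, -0.1712, 0.0749]
tool_rot: [0.787, 0.617, -0.0, -0.0]
ft_force: [-6.5, 2.1, 15.8]
grip_width: 0.0002
grasp_force: 7.7
```

```bash
python3 - <<'E'
from h import *
im,W=look("top"); save("top2",im); np.save("top2.npy",W); z=W[...,2]
v,u=np.mgrid[:480,:640]
q=W[(u>380)&(u<545)&(v>130)&(v<330)&(z>.03)&(z<.3)]
h,e=np.histogram(q[:,2],bins=np.arange(.03,.3,.01));print(h,e.round(2))
E
```

```text
[   91   186 11789  1434     7     1     0     5    44    43    64   176
   267    70    34    10    70    95    85   101   250    95    57    33
    86   145] [0.03 0.04 0.05 0.06 0.07 0.08 0.09 0.1  0.11 0.12 0.13 0.14 0.15 0.16
 0.17 0.18 0.19 0.2  0.21 0.22 0.23 0.24 0.25 0.26 0.27 0.28 0.29]
```

View pics/top2.png

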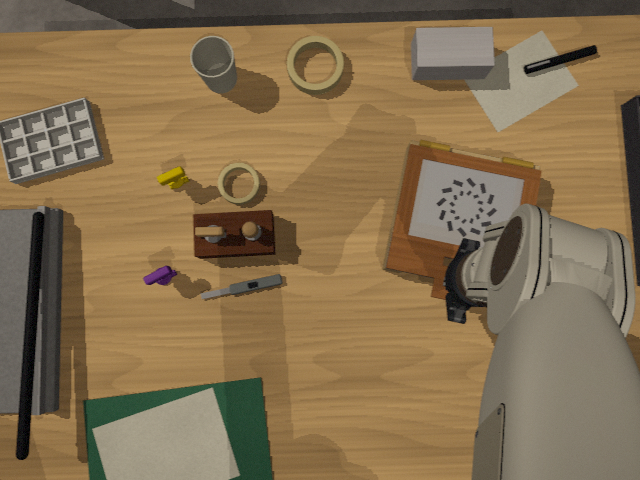

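The top view shows the frame lying flat and its force stop fits z = 58 mm. I'll rise, look at the slot from the wrist, then go to the toggle.

Request:
apply_moves --steps '[[[0, 0, -0.06], [0, 0, 0], 0], [[0, 0, -0.15], [0, 0, 0], 0], [[0, 0, -0.2], [0, 0, 0], 0], [[0, 0, -0.2], [0, 0, 0], 0], [[0, 0, -0.2], [0, 0, 0], 0.5], [[0, 0.05, -0.15], [0, 0, 0], 0.5], [[0, 0, 0], [0, 0, 0], 0.5], [[0, 0, 0], [0, 0, 0], 0.5]]'

```text
clock: 4.15
eef_pos: [0.4845, -0.1744, 0.2674]
tool_rot: [0.787, 0.617, 0.001, 0.002]
ft_force: [-1.2, 0.7, -1.0]
grip_width: 0.0425
grasp_force: 0.0
```

```bash
python3 - <<'E'
from h import *
im,W=look("wrist"); save("w1",im); np.save("w1.npy",W); 
c=get_calibration("wrist");M=cv2.Rodrigues(c["rvec"])[0];print("cam",-M.T@c["tvec"],M[2],c["fov_y"])
E
```

```text
cam [ 0.49899782 -0.11030219  0.39040153] [-0.06140625 -0.25184684 -0.96581698] 64.89224088354884
```

View pics/w1.png

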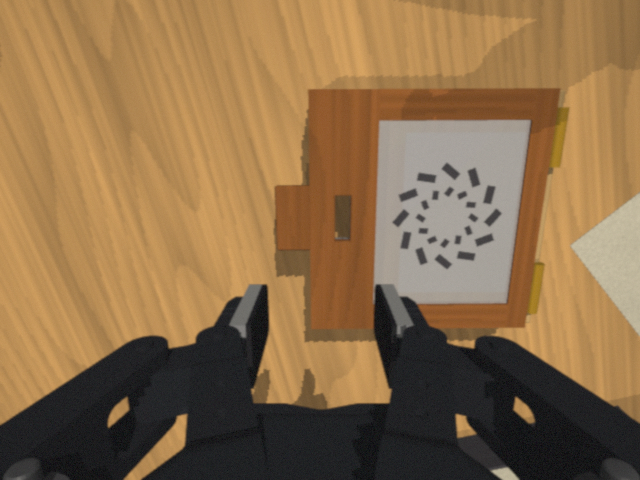

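```bash
python3 - <<'E'
from h import *
c=get_calibration("wrist");M=cv2.Rodrigues(c["rvec"])[0];C=-M.T@c["tvec"];f=240/np.tan(np.radians(c["fov_y"])/2)
W=np.load("w1.npy");im=cv2.imread("pics/w1.png")
def ray(u,v,z=.058):
    d=M.T@np.array([(u-c["cx"])/f,(v-c["cy"])/f,1]);return C+d*(z-C[2])/d[2]
z=W[...,2];v,u=np.mgrid[:480,:640];b=(u>325)&(u<362)&(v>180)&(v<255)
print("frame z",np.nanmedian(z[200:240,355:370]),np.nanmedian(z[290:320,320:365]))
for n,m in dict(depth=b&(z<.0555),col=b&(im.sum(2)<180)).items():
    m=m.astype(np.uint8);vv,uu=np.nonzero(m)
    # pixel squares' corners
    P=np.array([ray(a+i,e+j)[:2]*1000 for a,e in zip(uu,vv) for i in(-.5,.5) for j in(-.5,.5)],np.float32)
    r=cv2.minAreaRect(P);print(n,len(uu),uu.min(),uu.max(),vv.min(),vv.max(),r)
# tab and frame outlines
print("tab",ray(275,185),ray(275,249),"frame",ray(309,89),ray(311,328))
print(im[215,325:362].sum(1),z[215,325:362].round(3))
# top-view slot rim from first picture
T=get_calibration("top");Mt=cv2.Rodrigues(T["rvec"])[0];Ct=-Mt.T@T["tvec"];ft=240/np.tan(np.radians(T["fov_y"])/2)
zt=np.load("top.npy")[...,2];m=(u>435)&(u<475)&(v>250)&(v<276)&(zt<.0475)
vv,uu=np.nonzero(m);P=[]
for a,e in zip(uu,vv):
    d=Mt.T@np.array([(a-T["cx"])/ft,(e-T["cy"])/ft,1]);P.append((Ct+d*(.05-Ct[2])/d[2])[:2]*1000)
print("top",len(P),cv2.minAreaRect(np.array(P,np.float32)))
E
```

```text
frame z 0.0573869606103779 0.05745119864618369
depth 689 326 361 184 252 ((504.3853454589844, -182.15283203125), (64.61921691894531, 28.524982452392578), 83.7303466796875)Traceback (most recent call last):
  File "<stdin>", line 12, in <module>
cv2.error: OpenCV(4.12.0) /io/opencv/modules/imgproc/src/convhull.cpp:143: error: (-215:Assertion failed) total >= 0 && (depth == CV_32F || depth == CV_32S) in function 'convexHull'
```

```bash
cat > slot.py <<'E'
from h import *
def slot(name,W,c,b,th,zr):
    M=cv2.Rodrigues(c["rvec"])[0];C=-M.T@c["tvec"];f=240/np.tan(np.radians(c["fov_y"])/2)
    m=(b&(W[...,2]<th)).astype(np.uint8)
    k,l,s,_=cv2.connectedComponentsWithStats(m);vv,uu=np.nonzero(l==1+np.argmax(s[1:,4]))
    P=[]
    for a,e in zip(uu,vv):
        for i in(-.5,.5):
            for j in (-.5,.5):
                d=M.T@np.array([(a+i-c["cx"])/f,(e+j-c["cy"])/f,1]);P.append((C+d*(zr-C[2])/d[2])[:2]*1000)
    print(name,len(uu),uu.min(),uu.max(),vv.min(),vv.max(),cv2.minAreaRect(np.array(P,np.float32)))
E
python3 - <<'E'
from slot import *
v,u=np.mgrid[:480,:640]
W=np.load("w1.npy");slot("w1",W,get_calibration("wrist"),(u>325)&(u<362)&(v>180)&(v<255),.051,.058)
print(W[215,328:360,2].round(3),W[188:248,343,2].round(3))
W=np.load("top.npy");slot("top",W,get_calibration("top"),(u>435)&(u<475)&(v>250)&(v<276),.045,.05)
# toggle handle plan: above toggle
plan([(16,(.5625,.2105,.24),1.57,.5)])
E
```

```text
w1 636 335 349 196 239 ((501.11236572265625, -181.85745239257812), (40.38282012939453, 13.596794128417969), 76.80814361572266)
[ 0.058  0.057  0.057  0.057  0.058  0.057  0.057 -0.    -0.    -0.002
 -0.     0.    -0.    -0.001 -0.002 -0.001 -0.001 -0.001 -0.    -0.001
 -0.     0.048  0.057  0.058  0.056  0.058    nan  0.057  0.057  0.058
  0.057  0.058] [ 0.057  0.058  0.057  0.058  0.057  0.056  0.057  0.057  0.     0.
 -0.001 -0.001  0.001  0.001 -0.    -0.001 -0.001 -0.002 -0.002 -0.001
  0.     0.001 -0.001 -0.001  0.    -0.     0.    -0.001  0.     0.
  0.001 -0.002 -0.002 -0.001 -0.001  0.001 -0.001 -0.    -0.001 -0.002
 -0.001 -0.001 -0.     0.     0.001  0.     0.001 -0.001 -0.002  0.045
  0.047  0.051  0.055  0.057  0.056  0.057  0.057  0.058  0.056  0.058]
top 208 441 466 258 270 ((502.908935546875, -183.2162628173828), (42.68798065185547, 15.68259334564209), 76.45494842529297)
[[[0.123,-0.005,0.008],[0.0,0.0,-0.005],0.5],[[0.122,-0.002,0.008],[0.0,0.0,-0.005],0.5],[[0.123,-0.001,0.008],[0.0,0.0,-0.005],0.5],[[0.123,0.002,0.008],[0.0,0.0,-0.005],0.5],[[0.122,0.003,0.008],[0.0,0.0,-0.005],0.5],[[0.123,0.005,0.007],[0.0,0.0,-0.005],0.5],[[0.122,0.007,0.008],[0.0,0.0,-0.005],0.5],[[0.123,0.009,0.008],[0.0,0.0,-0.005],0.5]]
[[[0.122,0.011,0.008],[0.0,0.0,-0.005],0.5],[[0.122,0.013,0.008],[0.0,0.0,-0.005],0.5],[[0.121,0.014,0.008],[0.0,0.0,-0.005],0.5],[[0.122,0.017,0.008],[0.0,0.0,-0.005],0.5],[[0.121,0.018,0.008],[0.0,0.0,-0.005],0.5],[[0.121,0.021,0.008],[0.0,0.0,-0.005],0.5],[[0.121,0.022,0.008],[0.0,0.0,-0.005],0.5],[[0.12,0.024,0.007],[0.0,0.0,-0.005],0.5]]
end [0.5624 0.2105 0.2401] [7.031e-01 7.111e-01 1.000e-04 3.000e-04]
```

Request:
apply_moves --steps '[[[0.123, -0.005, 0.008], [0, 0, -0.005], 0.5], [[0.122, -0.002, 0.008], [0, 0, -0.005], 0.5], [[0.123, -0.001, 0.008], [0, 0, -0.005], 0.5], [[0.123, 0.002, 0.008], [0, 0, -0.005], 0.5], [[0.122, 0.003, 0.008], [0, 0, -0.005], 0.5], [[0.123, 0.005, 0.007], [0, 0, -0.005], 0.5], [[0.122, 0.007, 0.008], [0, 0, -0.005], 0.5], [[0.123, 0.009, 0.008], [0, 0, -0.005], 0.5]]'

```text
clock: 4.87
eef_pos: [0.5213, 0.0195, 0.25]
tool_rot: [0.746, 0.666, -0.002, -0.002]
ft_force: [-0.6, -0.1, 0.2]
grip_width: 0.0425
grasp_force: 0.0
```

Request:
apply_moves --steps '[[[0.122, 0.011, 0.008], [0, 0, -0.005], 0.5], [[0.122, 0.013, 0.008], [0, 0, -0.005], 0.5], [[0.121, 0.014, 0.008], [0, 0, -0.005], 0.5], [[0.122, 0.017, 0.008], [0, 0, -0.005], 0.5], [[0.121, 0.018, 0.008], [0, 0, -0.005], 0.5], [[0.121, 0.021, 0.008], [0, 0, -0.005], 0.5], [[0.121, 0.022, 0.008], [0, 0, -0.005], 0.5], [[0.12, 0.024, 0.007], [0, 0, -0.005], 0.5]]'

```text
clock: 5.53
eef_pos: [0.5609, 0.2111, 0.237]
tool_rot: [0.703, 0.711, -0.002, -0.001]
ft_force: [-0.9, 0.1, 0.4]
grip_width: 0.0428
grasp_force: 0.0
```

```bash
python3 - <<'E'
from h import *
im,W=look("wrist"); save("w2",im); np.save("w2.npy",W); z=W[...,2]
m=((z>.085)&(z<.105)).astype(np.uint8);k,l,s,_=cv2.connectedComponentsWithStats(m)
for i in range(1,k):
    if s[i,4]>60:
        q=W[l==i];print(s[i],q.mean(0).round(4),cv2.minAreaRect((q[:,:2]*1000).astype(np.float32)))
print(bot.get_obs()["eef_pos"])
E
```

```text
[ 316  200   20   58 1072] [0.5633 0.2121 0.091 ] ((563.556884765625, 211.3135223388672), (13.900113105773926, 43.2237434387207), 0.3139266073703766)
[312 293  30  28 631] [0.5653 0.1483 0.0886] ((564.96630859375, 147.52462768554688), (22.44387435913086, 22.810531616210938), 41.347965240478516)
[0.56141529 0.21559271 0.2363387 ]
```

View pics/w2.png

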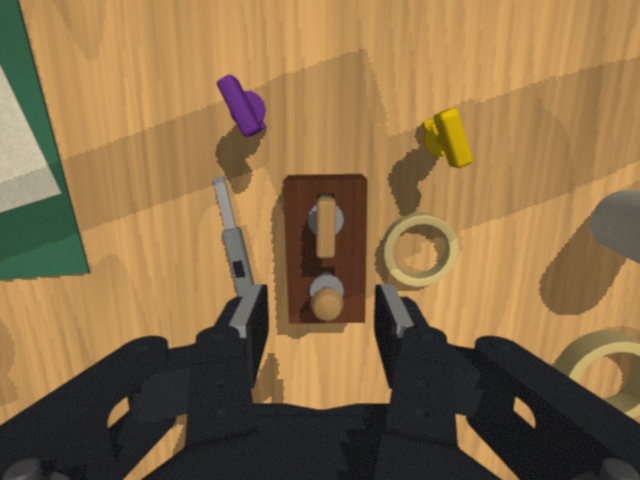

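Handle at (326,228) measured at (0.5635, 0.2113), pin nearer the gripper at (327,303). Descending.

```bash
python3 - <<'E'
from h import *
plan([(2,(.5635,.2113,.22),1.575,.5),(5,(.5635,.2113,.080),1.575,.5),(1,(.5635,.2113,.080),1.575,.5)])
E
```

```text
[[[-0.011,0.005,0.041],[-0.001,-0.0,0.002],0.5],[[-0.011,0.005,0.041],[-0.001,-0.0,0.002],0.5],[[-0.0,-0.0,0.14],[0.0,-0.0,-0.0],0.5],[[-0.0,-0.0,0.14],[0.0,-0.0,-0.0],0.5],[[-0.0,-0.0,0.14],[0.0,-0.0,-0.0],0.5],[[-0.001,-0.001,0.14],[0.0,-0.0,-0.0],0.5],[[0.0,0.0,0.14],[0.0,-0.0,-0.0],0.5],[[0.0,0.0,-0.0],[0.0,-0.0,-0.0],0.5]]
end [0.5634 0.2112 0.0799] [0.7057 0.7085 0.0011 0.    ]
```

Request:
apply_moves --steps '[[[0.002, 0.002, 0.05], [0, 0, 0], 0.5], [[0.002, 0.003, 0.1], [0, 0, 0], 0.5], [[0, 0, 0.14], [0, 0, 0], 0.5], [[0, 0, 0.14], [0, 0, 0], 0.5], [[0, 0, 0.12], [0, 0, 0], 0.5], [[0, 0, 0.05], [0, 0, 0], 0.5], [[0, 0, 0], [0, 0, 0], 0.5], [[0, 0, 0], [0, 0, 0], 0.5]]'

```text
clock: 6.25
eef_pos: [0.5626, 0.2104, 0.1191]
tool_rot: [0.703, 0.711, -0.001, -0.0]
ft_force: [-0.2, 0.0, -0.5]
grip_width: 0.0426
grasp_force: 0.0
```

Request:
apply_moves --steps '[[[0.004, 0.004, 0.06], [0, 0, 0], 0.5], [[0, 0, 0.08], [0, 0, 0], 0.5], [[0, 0, 0.055], [0, 0, 0], 0.5], [[0, 0, 0], [0, 0, 0], 0.5], [[0, 0, 0], [0, 0, 0], 0.1], [[0, 0, 0], [0, 0, 0], 0], [[0, 0, 0], [0, 0, 0], 0], [[0, 0, 0], [0, 0, 0], 0]]'

```text
clock: 6.92
eef_pos: [0.5649, 0.2124, 0.0823]
tool_rot: [0.703, 0.711, 0.001, 0.001]
ft_force: [-0.6, -0.3, 2.9]
grip_width: 0.0133
grasp_force: 61.3
```

Request:
apply_moves --steps '[[[0, 0, 0], [0, 0, 0], 0], [[0, 0, -0.03], [0, 0, 0], 0], [[0, 0, -0.06], [0, 0, 0], 0], [[0, 0, -0.1], [0, 0, 0], 0], [[0, 0, -0.12], [0, 0, 0], 0], [[0, 0, -0.12], [0, 0, 0], 0], [[0, 0, -0.1], [0, 0, 0], 0], [[0, 0, 0], [0, 0, 0], 0]]'

```text
clock: 7.58
eef_pos: [0.5665, 0.2131, 0.1923]
tool_rot: [0.703, 0.711, 0.004, 0.002]
ft_force: [1.8, 0.5, -0.0]
grip_width: 0.0131
grasp_force: 61.0
```

```bash
python3 - <<'E'
from h import *
o=bot.get_obs();print(o["eef_pos"],o["grip_width"],o["ft_force"])
# over slot, z .20, staged at handle yaw 76.7deg
plan([(24,(.5018,-.1828,.185),1.3380,0.)],start=((.5634,.2112,.186),down(2*np.arctan2(.711,.703))))
E
```

```text
[0.56652353 0.21306889 0.19228773] 0.013132742919526921 [ 1.75843531  0.52352919 -0.03885341]
[[[-0.082,-0.014,0.0],[0.0,0.0,0.003],0.0],[[-0.082,-0.013,0.0],[0.0,0.0,0.003],0.0],[[-0.082,-0.012,0.001],[0.0,0.0,0.003],0.0],[[-0.082,-0.011,-0.0],[0.0,0.0,0.003],0.0],[[-0.083,-0.011,0.0],[0.0,0.0,0.003],0.0],[[-0.082,-0.01,0.0],[0.0,0.0,0.003],0.0],[[-0.083,-0.009,0.0],[0.0,0.0,0.003],0.0],[[-0.083,-0.008,0.001],[0.0,0.0,0.003],0.0]]
[[[-0.082,-0.008,-0.0],[0.0,0.0,0.003],0.0],[[-0.083,-0.007,0.0],[0.0,0.0,0.003],0.0],[[-0.083,-0.006,0.0],[0.0,0.0,0.003],0.0],[[-0.083,-0.005,0.0],[0.0,0.0,0.003],0.0],[[-0.083,-0.004,0.001],[0.0,0.0,0.003],0.0],[[-0.083,-0.004,-0.0],[0.0,0.0,0.003],0.0],[[-0.083,-0.003,0.0],[0.0,0.0,0.003],0.0],[[-0.083,-0.002,0.0],[0.0,0.0,0.003],0.0]]
[[[-0.083,-0.001,0.001],[0.0,0.0,0.003],0.0],[[-0.083,-0.001,-0.0],[0.0,0.0,0.003],0.0],[[-0.083,0.001,-0.0],[0.0,0.0,0.003],0.0],[[-0.083,0.001,0.0],[0.0,0.0,0.003],0.0],[[-0.083,0.001,0.0],[0.0,0.0,0.003],0.0],[[-0.083,0.003,0.001],[0.0,0.0,0.003],0.0],[[-0.083,0.003,-0.0],[0.0,0.0,0.003],0.0],[[-0.083,0.005,-0.0],[0.0,0.0,0.003],0.0]]
end [ 0.5019 -0.1827  0.185 ] [0.7789 0.6272 0.     0.    ]
```

Request:
apply_moves --steps '[[[-0.06, -0.014, 0], [0, 0, 0.003], 0], [[-0.082, -0.013, 0], [0, 0, 0.003], 0], [[-0.082, -0.012, 0], [0, 0, 0.003], 0], [[-0.082, -0.011, 0], [0, 0, 0.003], 0], [[-0.083, -0.011, 0], [0, 0, 0.003], 0], [[-0.082, -0.01, 0], [0, 0, 0.003], 0], [[-0.083, -0.009, 0], [0, 0, 0.003], 0], [[-0.083, -0.008, 0], [0, 0, 0.003], 0]]'

```text
clock: 8.25
eef_pos: [0.5415, 0.0826, 0.1849]
tool_rot: [0.73, 0.683, -0.002, -0.001]
ft_force: [0.1, 0.9, -1.5]
grip_width: 0.0129
grasp_force: 61.0
```

Request:
apply_moves --steps '[[[-0.082, -0.008, 0], [0, 0, 0.003], 0], [[-0.083, -0.007, 0], [0, 0, 0.003], 0], [[-0.083, -0.006, 0], [0, 0, 0.003], 0], [[-0.083, -0.005, 0], [0, 0, 0.003], 0], [[-0.083, -0.004, 0], [0, 0, 0.003], 0], [[-0.083, -0.004, 0], [0, 0, 0.003], 0], [[-0.083, -0.003, 0], [0, 0, 0.003], 0], [[-0.083, -0.002, 0], [0, 0, 0.003], 0]]'

```text
clock: 8.92
eef_pos: [0.5204, -0.0482, 0.185]
tool_rot: [0.755, 0.655, -0.002, -0.001]
ft_force: [0.6, -0.1, -1.6]
grip_width: 0.0128
grasp_force: 61.0
```

Request:
apply_moves --steps '[[[-0.083, -0.001, 0], [0, 0, 0.003], 0], [[-0.083, -0.001, 0], [0, 0, 0.003], 0], [[-0.083, 0.001, 0], [0, 0, 0.003], 0], [[-0.083, 0.001, 0], [0, 0, 0.003], 0], [[-0.083, 0.001, 0], [0, 0, 0.003], 0], [[-0.083, 0.003, 0], [0, 0, 0.003], 0], [[-0.06, 0.003, 0], [0, 0, 0.003], 0], [[-0.05, 0.005, 0], [0, 0, 0.003], 0]]'

```text
clock: 9.58
eef_pos: [0.5027, -0.168, 0.1855]
tool_rot: [0.78, 0.626, -0.001, -0.001]
ft_force: [0.1, -0.3, -0.7]
grip_width: 0.013
grasp_force: 61.0
```

Request:
apply_moves --steps '[[[-0.03, 0, 0], [0, 0, 0], 0], [[-0.03, 0, 0], [0, 0, 0], 0], [[0, 0, 0], [0, 0, 0], 0], [[0, 0, 0], [0, 0, 0], 0], [[0, 0, 0], [0, 0, 0], 0], [[0, 0, 0], [0, 0, 0], 0], [[0, 0, 0], [0, 0, 0], 0], [[0, 0, 0], [0, 0, 0], 0]]'

```text
clock: 10.25
eef_pos: [0.5023, -0.1777, 0.187]
tool_rot: [0.779, 0.627, 0.0, 0.0]
ft_force: [0.2, -0.5, -1.0]
grip_width: 0.0129
grasp_force: 61.0
```

```bash
python3 - <<'E'
from h import *
im,W=look("wrist"); save("w3",im); np.save("w3.npy",W)
im,W=look("scene"); save("s3",im[60:300,40:360].repeat(2,0).repeat(2,1)); np.save("s3.npy",W)
o=bot.get_obs();print(o["eef_pos"],o["tool_rot"],o["grip_width"],o["ft_force"])
E
```

```text
[ 0.50228361 -0.17787034  0.18695573] [7.78716871e-01 6.27375512e-01 2.89631664e-05 2.93611188e-05] 0.012803646614926617 [ 0.74928145 -0.84329631 -1.39208049]
```

View pics/w3.png

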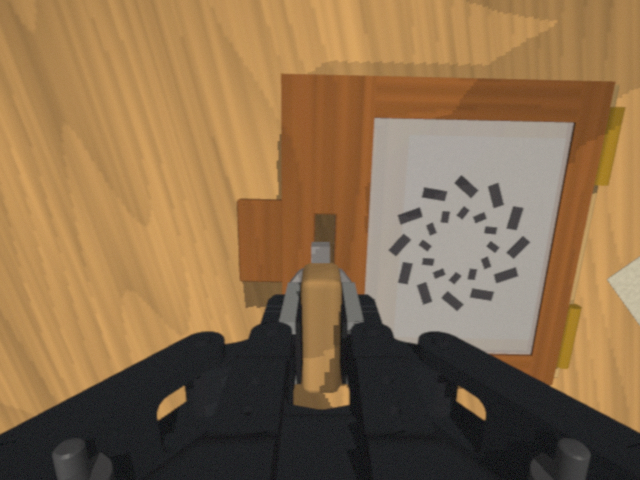

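```bash
python3 - <<'E'
from h import *
W=np.load("w3.npy");c=get_calibration("wrist");M=cv2.Rodrigues(c["rvec"])[0];C=-M.T@c["tvec"];f=240/np.tan(np.radians(c["fov_y"])/2)
def ray(u,v,z):
    d=M.T@np.array([(u-c["cx"])/f,(v-c["cy"])/f,1]);return C+d*(z-C[2])/d[2]
o=bot.get_obs();p=o["eef_pos"];q=R.from_quat(o["tool_rot"])
z=W[...,2];print("row220 z",z[222,305:350].round(3));print("col325",z[205:240,318].round(3));print("row250",z[250,305:335].round(3))
v,u=np.mgrid[:480,:640]
def tf(P): return (q.inv().apply(P-p)*1000).round(1)
def rep(n,m):
    k,l,s,_=cv2.connectedComponentsWithStats(m.astype(np.uint8));i=1+np.argmax(s[1:,4]);P=W[l==i]
    t=q.inv().apply(P-p)*1000;print(n,s[i],"tool frame pct",np.percentile(t,[1,50,99],0).round(1).tolist())
rep("crossbar",(z>.125)&(z<.16)&(u>305)&(u<335)&(v>236)&(v<266))
rep("handle",(z>.190)&(z<.206)&(u>290)&(u<350)&(v>255)&(v<420))
E
```

```text
row220 z [ 0.057  0.058  0.058  0.058  0.057  0.057  0.057  0.058  0.058  0.056
 -0.    -0.     0.001 -0.    -0.002  0.     0.001  0.001 -0.002 -0.001
 -0.001 -0.    -0.001 -0.    -0.001 -0.001 -0.001 -0.    -0.001  0.049
  0.057  0.056  0.058  0.056  0.058  0.058  0.057  0.058  0.057  0.059
  0.058  0.058  0.058  0.057  0.057]
col325 [ 0.057  0.057  0.057  0.057  0.059  0.058  0.058  0.057  0.056  0.
  0.     0.001 -0.001  0.001 -0.    -0.    -0.001 -0.    -0.001  0.
 -0.    -0.    -0.    -0.001 -0.001 -0.001  0.001 -0.001 -0.001 -0.001
 -0.001  0.    -0.001 -0.     0.   ]
row250 [ 0.057  0.057  0.057  0.057  0.059  0.057  0.137  0.138  0.137  0.137
  0.137  0.138  0.136  0.136  0.137  0.136  0.138  0.137  0.139  0.138
  0.138  0.137  0.136  0.137  0.138  0.    -0.001 -0.001  0.046  0.056]
crossbar [311 242  19  21 386] tool frame pct [[7.4, -4.6, 48.6], [12.6, -0.2, 50.0], [15.7, 4.1, 57.9]]
handle [ 291  274   59  119 5111] tool frame pct [[-21.4, -9.0, -18.3], [3.8, -0.1, -9.0], [20.6, 8.9, -4.0]]
```

```bash
python3 - <<'E'
from h import *
c=get_calibration("wrist");M=cv2.Rodrigues(c["rvec"])[0];C=-M.T@c["tvec"];f=240/np.tan(np.radians(c["fov_y"])/2)
def ray(u,v,z=.0578):
    d=M.T@np.array([(u-c["cx"])/f,(v-c["cy"])/f,1]);return C+d*(z-C[2])/d[2]
o=bot.get_obs();p=o["eef_pos"];q=R.from_quat(o["tool_rot"])
tf=lambda P:(q.inv().apply(P-p)*1000).round(1)
for a in [(314.5,222),(334.5,222),(324.5,213.5),(282,74),(612,82),(283,190),(238,199),(240,282)]: print(a,tf(ray(*a)),ray(*a).round(4))
z=np.load("w3.npy")[...,2]
for r in (216,230,238):
    k=np.where(z[r,300:350]<.053)[0]+300;print(r,tf(ray(k.min()-.5,r)),tf(ray(k.max()+.5,r)))
print("yaw",np.degrees(2*np.arctan2(o["tool_rot"][1],o["tool_rot"][0])))
E
```

```text
(314.5, 222) [  9.9  -4.3 129.2] [ 0.5002 -0.1673  0.0578]
(334.5, 222) [  9.9   9.5 129.2] [ 0.5137 -0.1703  0.0578]
(324.5, 213.5) [ 15.8   2.6 129.2] [ 0.5082 -0.163   0.0578]
(282, 74) [104.3 -24.2 129.2] [ 0.5009 -0.0709  0.0578]
(612, 82) [ 99.7 182.6 129.2] [ 0.7019 -0.1193  0.0578]
(283, 190) [ 31.9 -25.4 129.2] [ 0.4843 -0.1413  0.0578]
(238, 199) [ 25.8 -56.  129.2] [ 0.453  -0.1408  0.0578]
(240, 282) [-34.3 -58.  129.2] [ 0.4383 -0.199   0.0578]
216 [ 14.1  -4.2 129.2] [ 14.1   9.5 129.2]
230 [  4.2  -4.3 129.2] [  4.2   9.6 129.2]
238 [ -1.5  -4.3 129.2] [ -1.5   8.9 129.2]
yaw 77.71351393121336
```

Request:
apply_moves --steps '[[[-0.01, 0.006, 0], [0, 0, 0.005], 0], [[-0.011, 0.007, 0.03], [0, 0, 0], 0], [[0, 0, 0.06], [0, 0, 0], 0], [[0, 0, 0.08], [0, 0, 0], 0], [[0, 0, 0.06], [0, 0, 0], 0], [[0, 0, 0.03], [0, 0, 0], 0], [[0, 0, 0], [0, 0, 0], 0], [[0, 0, 0], [0, 0, 0], 0]]'

```text
clock: 11.02
eef_pos: [0.5037, -0.1829, 0.1347]
tool_rot: [0.784, 0.621, -0.0, -0.0]
ft_force: [-0.4, 0.5, -0.9]
grip_width: 0.0131
grasp_force: 61.0
```

```bash
python3 - <<'E'
from h import *
im,W=look("wrist"); save("w4",im[120:420,160:480].repeat(2,0).repeat(2,1)); np.save("w4.npy",W)
c=get_calibration("wrist");M=cv2.Rodrigues(c["rvec"])[0];C=-M.T@c["tvec"];f=240/np.tan(np.radians(c["fov_y"])/2)
def ray(u,v,z=.0578):
    d=M.T@np.array([(u-c["cx"])/f,(v-c["cy"])/f,1]);return C+d*(z-C[2])/d[2]
o=bot.get_obs();p=o["eef_pos"];q=R.from_quat(o["tool_rot"]);print(p)
tf=lambda P:(q.inv().apply(P-p)*1000).round(1)
z=W[...,2]
for r in range(225,275,5):
    s=z[r,300:350];k=np.where(s<.052)[0]+300;b=np.where((s>.075)&(s<.11))[0]+300
    print(r,"slot",*( [k.min(),k.max(),tf(ray(k.min()-.5,r)),tf(ray(k.max()+.5,r))] if len(k) else []),"bar",*( [b.min(),b.max(),tf(W[r,b.min()]),tf(W[r,b.max()])] if len(b) else []))
print(z[215:275,324].round(3))
E
```

```text
[ 0.50415068 -0.18307941  0.13531071]
225 slot 309 333 [19.5 -6.6 77.5] [19.5  7.1 77.5] bar
230 slot 309 333 [16.6 -6.6 77.5] [16.7  7.2 77.5] bar
235 slot 309 332 [13.8 -6.7 77.5] [13.8  6.6 77.5] bar
240 slot 309 332 [10.9 -6.7 77.5] [10.9  6.6 77.5] bar
245 slot 309 332 [ 8.  -6.7 77.5] [ 8.   6.7 77.5] bar 311 328 [15.6 -5.1 51.6] [15.5  3.1 51.9]
250 slot 309 332 [ 5.1 -6.7 77.5] [ 5.1  6.7 77.5] bar 311 329 [13.6 -5.1 50. ] [13.8  3.5 49.2]
255 slot 309 332 [ 2.2 -6.8 77.5] [ 2.2  6.7 77.5] bar 311 328 [10.4 -5.2 51.9] [10.9  3.1 50.4]
260 slot 309 332 [-0.7 -6.8 77.5] [-0.7  6.7 77.5] bar 311 328 [ 8.1 -5.2 51.2] [ 8.1  3.1 51.3]
265 slot bar
270 slot bar 300 342 [10.3 -9.4 30.4] [ 9.6  9.  32.4]
[ 0.058  0.057  0.057  0.058  0.057  0.057  0.058  0.058  0.058 -0.
 -0.001 -0.    -0.001 -0.001 -0.001 -0.001 -0.    -0.    -0.001  0.001
 -0.002 -0.001 -0.    -0.002 -0.001 -0.    -0.     0.076  0.079  0.08
  0.084  0.084  0.086  0.085  0.085  0.084  0.083  0.085  0.085  0.086
  0.084  0.085  0.086  0.085  0.085  0.085  0.085  0.085  0.125    nan
  0.128  0.129  0.13   0.132  0.131  0.134  0.134  0.135  0.136  0.138]
```

View pics/w4.png

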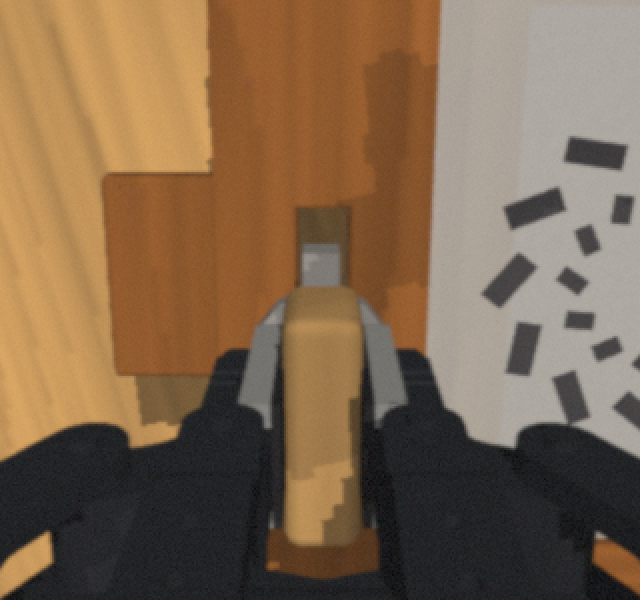

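The crop shows the crossbar end (320,265) over the slot (323,245): about 1 mm off to the left. Correct and go down.

Request:
apply_moves --steps '[[[0, 0.005, 0], [0, 0, 0], 0], [[0, 0, 0.02], [0, 0, 0], 0], [[0, 0, 0.025], [0, 0, 0], 0], [[0, 0, 0.025], [0, 0, 0], 0], [[0, 0, 0.025], [0, 0, 0], 0], [[0, 0, 0.025], [0, 0, 0], 0], [[0, 0, 0.01], [0, 0, 0], 0], [[0, 0, 0], [0, 0, 0], 0]]'

```text
clock: 11.73
eef_pos: [0.5041, -0.1828, 0.1079]
tool_rot: [0.784, 0.621, -0.0, -0.001]
ft_force: [-0.4, -0.4, -0.5]
grip_width: 0.0131
grasp_force: 61.0
```

Request:
apply_moves --steps '[[[0, 0, 0.02], [0, 0, 0], 0], [[0, 0, 0.02], [0, 0, 0], 0], [[0, 0, 0.015], [0, 0, 0], 0], [[0, 0, 0.01], [0, 0, 0], 0], [[0, 0, 0.007], [0, 0, 0], 0], [[0, 0, 0.005], [0, 0, 0], 0], [[0, 0, 0.004], [0, 0, 0], 0], [[0, 0, 0], [0, 0, 0], 0]]'

```text
clock: 12.4
eef_pos: [0.5047, -0.1831, 0.0926]
tool_rot: [0.784, 0.621, -0.0, -0.0]
ft_force: [0.5, 0.7, -1.3]
grip_width: 0.0129
grasp_force: 61.0
```

Request:
apply_moves --steps '[[[0, 0, 0.003], [0, 0, 0], 0], [[0, 0, 0.003], [0, 0, 0], 0], [[0, 0, 0.003], [0, 0, 0], 0], [[0, 0, 0.003], [0, 0, 0], 0], [[0, 0, 0], [0, 0, 0], 0], [[0, 0, 0], [0, 0, 0], 0], [[0, 0, 0], [0, 0, 0], 0], [[0, 0, 0], [0, 0, 0], 0]]'

```text
clock: 13.07
eef_pos: [0.5048, -0.1831, 0.0903]
tool_rot: [0.784, 0.621, 0.0, 0.0]
ft_force: [0.7, -0.3, -0.9]
grip_width: 0.0129
grasp_force: 61.1
```

Request:
apply_moves --steps '[[[0, 0, 0.003], [0, 0, 0], 0], [[0, 0, 0.003], [0, 0, 0], 0], [[0, 0, 0.003], [0, 0, 0], 0], [[0, 0, 0.003], [0, 0, 0], 0], [[0, 0, 0], [0, 0, 0], 0], [[0, 0, 0], [0, 0, 0], 0], [[0, 0, 0], [0, 0, 0], 0], [[0, 0, 0], [0, 0, 0], 0]]'

```text
clock: 13.73
eef_pos: [0.5048, -0.1831, 0.0901]
tool_rot: [0.784, 0.621, 0.0, 0.001]
ft_force: [-5.2, 2.0, 12.8]
grip_width: 0.0127
grasp_force: 63.1
```

Seated (12.8 N upward). Unload and turn.

Request:
apply_moves --steps '[[[0, 0, -0.005], [0, 0, 0], 0], [[0, 0, -0.004], [0, 0, 0], 0], [[0, 0, 0], [0, 0, -0.02], 0], [[0, 0, 0], [0, 0, -0.036], 0], [[0, 0, 0], [0, 0, -0.036], 0], [[0, 0, 0], [0, 0, -0.036], 0], [[0, 0, 0], [0, 0, -0.036], 0], [[0, 0, 0], [0, 0, -0.036], 0]]'

```text
clock: 14.4
eef_pos: [0.5045, -0.1848, 0.0902]
tool_rot: [0.552, 0.834, -0.002, 0.001]
ft_force: [-3.0, -3.1, 4.8]
grip_width: 0.0126
grasp_force: 61.9
```

Request:
apply_moves --steps '[[[0, 0, 0], [0, 0, -0.036], 0], [[0, 0, 0], [0, 0, -0.036], 0], [[0, 0, 0], [0, 0, -0.036], 0], [[0, 0, 0], [0, 0, -0.036], 0], [[0, 0, 0], [0, 0, -0.036], 0], [[0, 0, 0], [0, 0, -0.036], 0], [[0, 0, 0], [0, 0, -0.036], 0], [[0, 0, 0], [0, 0, -0.036], 0]]'

```text
clock: 15.07
eef_pos: [0.5036, -0.1851, 0.0902]
tool_rot: [0.132, 0.991, -0.002, -0.001]
ft_force: [-5.7, -4.8, 6.2]
grip_width: 0.0129
grasp_force: 62.1
```

```bash
python3 - <<'E'
from h import *
o=bot.get_obs();print(o["eef_pos"],o["ft_force"],o["ft_torque"],o["joint_pos"].round(2),o["grip_width"])
print(np.degrees(2*np.arctan2(o["tool_rot"][1],o["tool_rot"][0])))
E
```

```text
[ 0.50363454 -0.18506322  0.09021733] [-5.69824161 -4.78540685  6.19873092] [-0.91869194  1.1981959  -0.13613098] [-0.35  0.43 -0.16  0.98 -0.   -0.08] 0.012855155442335984
164.83377182897172
```

Request:
apply_moves --steps '[[[0, 0, 0], [0, 0, -0.01], 0], [[0, 0, 0], [0, 0, 0], 0], [[0, 0, 0], [0, 0, 0], 0], [[0, 0, 0], [0, 0, 0], 0.4], [[0, 0, 0], [0, 0, 0], 0.4], [[0, 0, 0], [0, 0, 0], 0.4], [[0, 0, 0], [0, 0, 0], 0.4], [[0, 0, 0], [0, 0, 0], 0.4]]'

```text
clock: 15.73
eef_pos: [0.5049, -0.1829, 0.0895]
tool_rot: [0.118, 0.993, 0.0, -0.0]
ft_force: [0.6, -0.1, -0.8]
grip_width: 0.034
grasp_force: 0.0
```

Request:
apply_moves --steps '[[[0, 0, -0.02], [0, 0, 0], 0.4], [[0, 0, -0.06], [0, 0, 0], 0.4], [[0, 0, -0.1], [0, 0, 0], 0.4], [[0, 0, -0.15], [0, 0, 0], 0.4], [[0, 0, -0.15], [0, 0, 0], 0.4], [[0, 0, -0.12], [0, 0, 0], 0.4], [[0, 0, 0], [0, 0, 0], 0.4], [[0, 0, 0], [0, 0, 0], 0.4]]'

```text
clock: 16.4
eef_pos: [0.5059, -0.1834, 0.2117]
tool_rot: [0.118, 0.993, -0.0, 0.002]
ft_force: [-0.9, 0.2, -1.0]
grip_width: 0.0345
grasp_force: 0.0
```

```bash
python3 - <<'E'
from h import *
im,W=look("wrist"); save("w5",im); z=W[...,2]
m=((z>.092)&(z<.108)).astype(np.uint8);k,l,s,_=cv2.connectedComponentsWithStats(m)
for i in range(1,k):
    if s[i,4]>60:
        q=W[l==i];print(s[i],q.mean(0).round(4),np.median(q[:,2]),cv2.minAreaRect((q[:,:2]*1000).astype(np.float32)))
h,e=np.histogram(z[(z>.05)&(z<.07)],bins=np.arange(.05,.071,.002));print(h)
print(bot.get_obs()["eef_pos"])
E
```

```text
[ 307  206   22   66 1350] [ 0.5037 -0.1854  0.0989] 0.09907920545444768 ((505.0997619628906, -185.53329467773438), (13.713683128356934, 44.24513244628906), 76.08637237548828)
[   36  1599 15509 24562  5611   132   284     7     0     0]
[ 0.50491906 -0.1830264   0.21006574]
```

View pics/w5.png

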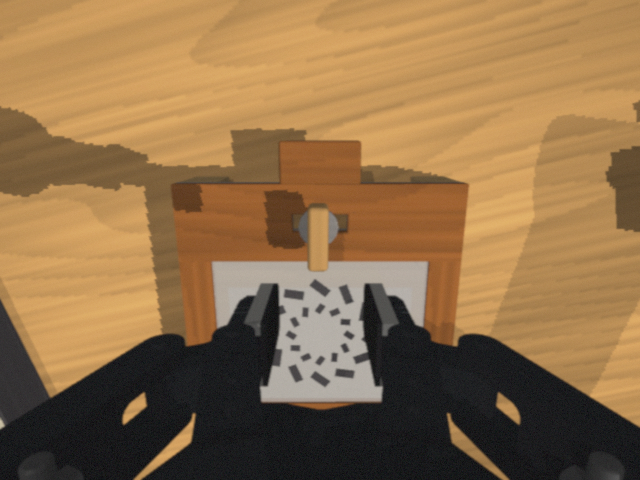

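The handle at (318,237) now lies square across the slot, with its collar on the frame (top at 0.099–0.100 m), the frame is flat, and the gripper is clear.

```bash
python3 -c "
from workcell import bot
print(bot.job_done())"
```

```text
the job is handed in; nothing more can be done
None
```

The frame is shut flat on its bed, and the T-toggle is seated through the slot, turned a quarter turn and let go of; the arm touched nothing else, and the job was handed in at about 16.5 s.

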